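Stir the scent beads

ROBOT

A 7-joint arm with a two-finger parallel gripper is mounted at the origin on the work surface. World frame = base frame: x ahead of the robot, y to its left, z up, the work surface at z = 0. Lengths are in m, angles in rad, forces in N, time in s.
With the tool pointing down it reaches from about 0.425 to 0.925 m from the base axis. Payload 6.8 kg.
Tool frame: the origin (TCP) lies on the centre line of the jaws, within the pads' length; the fingertips stand 11 mm ahead of it and the grasp point (between the pads) lies 8 mm behind it; z points along the fingers, y is the direction in which the jaws open and shut (so a half turn about z gives the same grasp; the last joint's range is limited). The gripper opens to 85 mm and grips with 20 to 120 N. Pads are 22 mm wide; open, the fingers measure 114 mm over their backs; the gripper's body (76 mm by 85 mm) begins 54 mm behind the grasp point. The pads swing forward as they close: fully open they stand 13 mm farther back than shut.
Start: joints at [-1.299, 0.477, 0.022, 1.555, -0.011, 1.109, -0.083], TCP at [0.25, 0.627, 0.222] pointing down, gripper open.
Joint ranges: [-2.96, 2.96], [-0.34, 2.1], [-1.41, 1.46], [0.24, 2.44], [-1.37, 4.51], [0.17, 1.92], [-2.96, 2.96]. Speed limits (rad/s): [2.39, 2.39, 3.14, 3.14, 3.14, 3.14, 3.14].

INTERFACE

Orientations are given as a rotation vector (axis times angle).
In Python, from bench import r gives the robot as it stands.
- The arm moves only by the tool send_rows, never from a script. Its argument "deltas" is a list of rows, each a list of 7 numbers: the opening, from 0 (shut) to 1 (fully open), then the shift along the tool's x, y, z as a fraction of full scale, then the turn, a rotation vector about the tool's x, y, z as a fraction of full scale. In form: [[hand, x, y, z, ax, ay, az], ...]. A call has 1 to 20 rows; each row is the pose to reach, as a shift and turn from the pose commanded when the call began, along the tool's axes at that moment, turning the shorter way round; what a row does not reach only later rows make up. Full scale, the value 1, is 150 mm for a shift and 180 degrees for a turn. A row lasts 1/12 s, in which the tool goes at most 41.7 mm and 7.16 degrees, less where a joint would pass 70% of its speed; a pose out of reach is approached as far as the arm can. A call with a number of a shift or a turn outside -1 to 1 is refused whole. A call with a gripper value outside its range is refused whole. The fingers move at their own pace and stop on an object; "squeeze" is the grip in N (left out, the last holds). Time passes only in rows, so rows that repeat a pose let the fingers close. It gives the time, the measured TCP pose, the force and the opening at its end, in the units of the state.
- r.get_obs(): the state, without advancing time (a new reading comes with each control period).
- r.grab_frame(name): name is "scene" or "top" or "wrist"; returns a dict with "pixels" (384x512x3 uint8, red, green, blue), "camera_matrix" (3x3 intrinsics, pixels), "rvec" (rotation vector, rad) and "tvec" (3), from world to camera coordinates, as OpenCV has them. Camera axes: x right, y down, z forward; pixel columns grow to the right and rows downward; lengths in m; the calibration is good to about 2 mm. The wrist camera is an equidistant fisheye: a pixel r from the principal point sees the ray r / f radians off the axis. A picture is of the moment at which its call begins. There is no depth.
- r.hand_in(): hands the job in, once; it reports no verdict.
The state is a dict: "clock": time; "joints": joint angles; "qvel": joint speeds; "tau": joint torques, N m; "tcp_pos": TCP position; "orientation": TCP orientation; "contact_force": force on the tool from outside, world axes, zero at the start; "moment": the same for the moment, N m; "grip_width": finger opening in m.
Only numpy, scipy, OpenCV 4.12 (cv2) and the standard library are available. Lean on these libraries where they do the work, as an engineer would, in place of code of your own. Each camera call takes 0.05 s, during which the arm holds its last target. There are 200 camera calls.

TASK

Take the wooden stirrer from the green trivet and gently stir the scent beads in the pale blue bowl until every bead lies at least a bead's width from where it was and the two dark beads, now side by side, are so far apart that another bead would fit between them. Move the beads only with the stirrer, spill none, and leave the bowl and the other crockery where they stand. Then stand the stirrer upright on the trivet again, wholly on it, and let go.

Things in the scene. Friction and masses are not known exactly. Their poses are not given: they have to be found in the camera images.
- stirrer: wooden stirrer standing upright on the trivet, 135 mm tall, 120 g: a round foot 36 mm in diameter and 26 mm high, above it a straight round handle 22 mm in diameter up to the top; origin at the centre of the foot's underside, z up along the handle
- stirrer_grip (a point): point on the axis of the stirrer's handle, 108 mm above the underside of its foot, 27 mm below its top: a good place to grip from above
- trivet: round green silicone trivet, fixed, 130 mm in diameter, 8 mm thick; origin at the centre of its underside
- bowl: loose round pale blue ceramic bowl with a gold rim and a non-slip silicone foot, 1.1 kg, 184 mm across the rim, 48 mm high, wall 5 mm; flat inner floor 6 mm above the table, 82 mm inner radius at the floor and 87 mm at the rim; origin at the centre of its underside, z up
- dark_a: scent bead, very dark brown, a smooth lacquered upright drum 32 mm in diameter and 26 mm high, 16 g, loose on the bowl's floor; origin at the centre of its underside, z along its axis (it may tip over)
- dark_b: scent bead, very dark brown, a smooth lacquered upright drum 32 mm in diameter and 26 mm high, 16 g, loose on the bowl's floor; origin at the centre of its underside, z along its axis (it may tip over)
- pale_a: scent bead, pale wood, a smooth lacquered upright drum 32 mm in diameter and 26 mm high, 16 g, loose on the bowl's floor; origin at the centre of its underside, z along its axis (it may tip over)
- pale_b: scent bead, pale wood, a smooth lacquered upright drum 32 mm in diameter and 26 mm high, 16 g, loose on the bowl's floor; origin at the centre of its underside, z along its axis (it may tip over)
- pale_c: scent bead, pale wood, a smooth lacquered upright drum 32 mm in diameter and 26 mm high, 16 g, loose on the bowl's floor; origin at the centre of its underside, z along its axis (it may tip over)
- pale_d: scent bead, pale wood, a smooth lacquered upright drum 32 mm in diameter and 26 mm high, 16 g, loose on the bowl's floor; origin at the centre of its underside, z along its axis (it may tip over)
- cup_a: bystander: white porcelain coffee cup with a gold rim, 70 mm across, 58 mm high; origin at the centre of its underside
- cup_b: bystander: white porcelain coffee cup with a gold rim, 70 mm across, 58 mm high; origin at the centre of its underside
- sugar_pot: bystander: closed white ceramic sugar pot, 92 mm across, 98 mm high; origin at the centre of its underside
- cezve: bystander: steel cezve (coffee pot), 92 mm across, 78 mm high, with a long handle along its +x to 185 mm from the centre, rising to 105 mm; origin at the centre of its underside
Things that resemble listed ones, but are neither listed nor needed, are in the scene too. Leave any red look-alike of the dark_b alone. Of the things that look like the trivet, the larger one is meant.

How it is judged:
By the outcome, as a careful person would: the job done as asked, in the order asked, and still so for the second after the job is handed in, with the robot touching nothing.
It also fails if it takes over 54 s, if anything falls off the work surface, if the arm or the gripper's body presses on something with over 40 N, if the wrist force passes 120 N, or if a joint passes its speed limit or range.

## Working session

There is one attempt and no reset: what is moved stays moved. The work goes in short steps, Python scripts to look and compute and a tool call to move; the robot and the scene stay as the last step left them, time stands still between calls to the robot, and variables do not carry over. Pictures are saved under pics/ and viewed, about 8 in all and at most 12, crops included, and the job is handed in when it is done.

Besides the shell and the picture viewer there is one more tool, called by a JSON object that holds its "api" and its "payload", one argument or row to a line. send_rows: Moves the arm, as the interface text tells. Shift numbers are shares of 150 mm and turn numbers shares of 180 degrees, none past 1 either way. Its arguments: {"type":"object","properties":{"deltas":{"type":"array","items":{"type":"array","items":{"type":"number"}}},"squeeze":{"type":"number"}},"required":["deltas"]}

```bash
mkdir -p pics; ls; python3 - <<'E'
from bench import r
import cv2,numpy as np
print({k:np.round(v,3) for k,v in r.get_obs().items()})
for n in ("top","scene"):
    f=r.grab_frame(n); 
    cv2.imwrite(f"pics/{n}0.png",cv2.resize(f["pixels"][...,::-1],(800,600),interpolation=cv2.INTER_CUBIC))
    np.savez(f"{n}0.npz",**f)
    R=cv2.Rodrigues(f["rvec"])[0]; print(n,f["camera_matrix"].tolist(),(-R.T@f["tvec"]).round(3))
E
```

```text
pics
{'clock': np.float64(0.0), 'joints': array([-1.299,  0.478,  0.022,  1.556, -0.011,  1.109, -0.083]), 'qvel': array([-0.001,  0.002, -0.   ,  0.002, -0.001,  0.   , -0.001]), 'tau': array([-2.0000e-03, -5.9644e+01,  1.6070e+00, -2.8120e+01,  1.2000e-02,
        9.0000e-03,  0.0000e+00]), 'tcp_pos': array([0.25 , 0.626, 0.221]), 'orientation': array([-5.930e-01, -3.085e+00,  3.000e-03]), 'contact_force': array([ 0.872, -0.895,  0.357]), 'moment': array([ 0.001, -0.06 ,  0.014]), 'grip_width': np.float64(0.085)}
top [[449.64643039927194, 0.0, 251.71732028945144], [0.0, 449.64643039927194, 192.611306528857], [0.0, 0.0, 1.0]] [0.431 0.016 1.651]
scene [[379.34855609727424, 0.0, 255.58718005880363], [0.0, 379.34855609727424, 188.5080030636741], [0.0, 0.0, 1.0]] [ 1.023 -0.594  0.764]
```

View pics/top0.png

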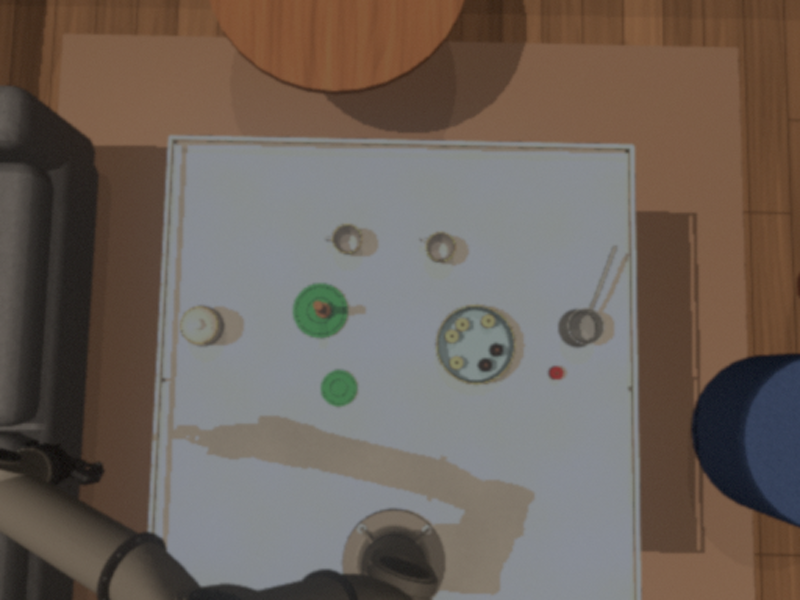

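View pics/scene0.png

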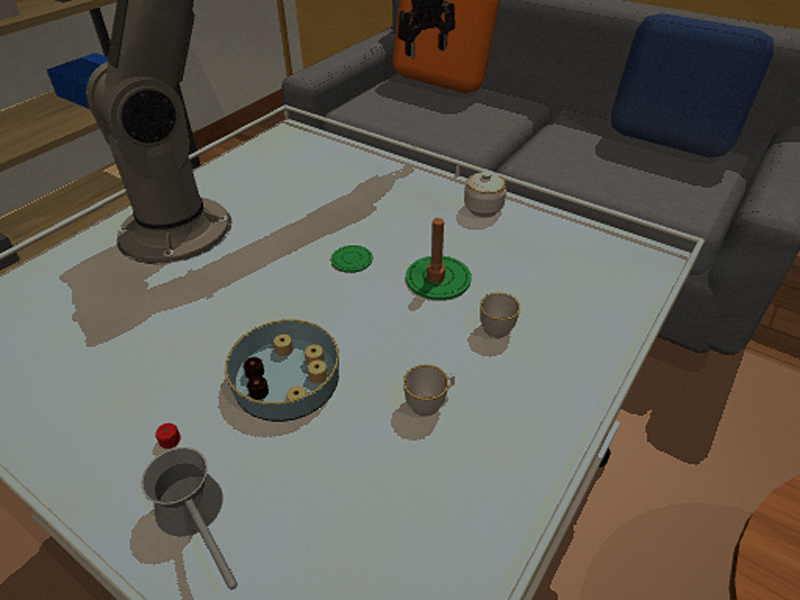

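The top view, at 800x600, shows the large trivet with the stirrer at about (320,310) and the bowl at (475,344). The red look-alike is at (556,373). In the scene view the stirrer stands at (437,275) with its top at (437,222). I'll enlarge these next.

```bash
cat > h.py <<'E'
import numpy as np,cv2
def load(n): return dict(np.load(n+".npz"))
def back(f,u,v,z):
    R=cv2.Rodrigues(f["rvec"])[0]; K=f["camera_matrix"]; c=-R.T@f["tvec"]
    d=R.T@np.linalg.inv(K)@np.array([u,v,1.]); return c+d*(z-c[2])/d[2]
def crop(f,u0,v0,w,h,s):
    im=cv2.resize(f["pixels"][v0:v0+h,u0:u0+w,::-1],None,fx=s,fy=s,interpolation=cv2.INTER_CUBIC)
    im=cv2.convertScaleAbs(im,alpha=1.3)
    for i in range(0,w,10):
        cv2.line(im,(i*s,0),(i*s,6),(0,0,255),1); cv2.putText(im,str(u0+i),(i*s,16),0,.35,(0,0,255))
    for i in range(0,h,10):
        cv2.line(im,(0,i*s),(6,i*s),(0,0,255),1); cv2.putText(im,str(v0+i),(8,i*s+4),0,.35,(0,0,255))
    return im
E
python3 - <<'E'
from h import *
t,s=load("top0"),load("scene0")
a=np.hstack([crop(t,276,192,56,56,7),crop(t,180,172,56,56,7)])
b=np.hstack([crop(s,140,200,80,40*2-0,4)[:208],crop(s,255,135,52,65,4)[:208]])
b=np.hstack([crop(s,142,200,80,70,4)[:206*1],crop(s,255,135,52,56,4)[:206],np.zeros((206,784-528,3),np.uint8)])
cv2.imwrite("pics/c1.png",np.vstack([a,b]))
# trivet centroid and bowl
hsv=cv2.cvtColor(t["pixels"],cv2.COLOR_RGB2HSV)
m=((hsv[...,0]>45)&(hsv[...,0]<80)&(hsv[...,1]>120)).astype(np.uint8)
n,l,st,c=cv2.connectedComponentsWithStats(m)
for i in range(1,n):
    if st[i,4]>50:
        x,y,w,h,_=st[i]; p,q=back(t,x,y+h/2,.008),back(t,x+w-1,y+h/2,.008); print(st[i],back(t,x+(w-1)/2,y+(h-1)/2,.008).round(4),np.linalg.norm(p-q))
E
```

```text
(no output)
```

View pics/c1.png

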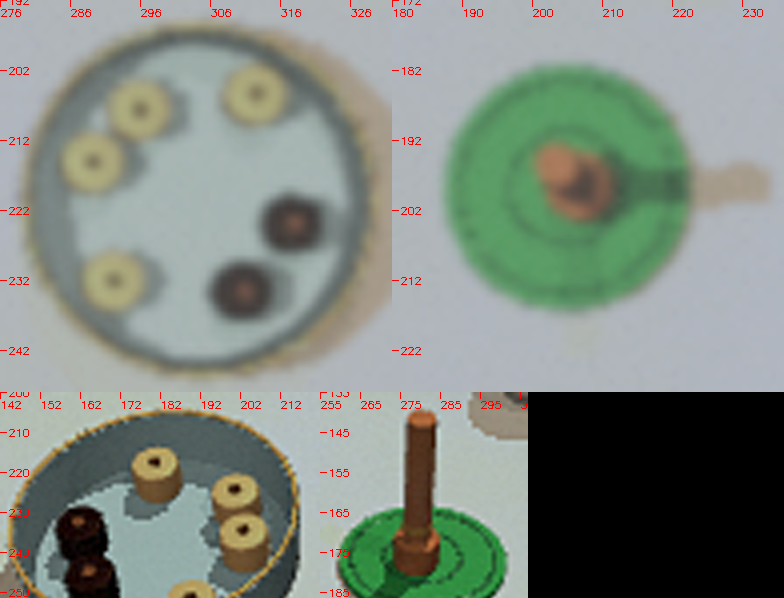

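```bash
python3 - <<'E'
from h import *
t,s=load("top0"),load("scene0")
q=lambda x,y,u0,v0,k:(u0+(x+.5)/k-.5,v0+(y+.5)/k-.5)
T=lambda x,y,z:back(t,*q(x,y,276,192,7),z)
T2=lambda x,y,z:back(t,*q(x-392,y,180,172,7),z)
S=lambda x,y,z:back(s,*q(x,y-392,142,200,4),z)
S2=lambda x,y,z:back(s,*q(x-320,y-392,255,135,4),z)
bc=T(200,200,.048)
print("rim",T(25,200,.048),T(374,200,.048),T(200,25,.048),T(200,375,.048))
print("bowl",(T(25,200,.048)+T(374,200,.048))/2,(T(200,25,.048)+T(200,375,.048))/2)
for n,x,y in [("p1",140,109),("p2",256,94),("p3",93,161),("p4",113,280),("d1",292,222),("d2",243,290)]: print(n,T(x,y,.032).round(4))
for n,x,y in [("p4",155,462),("p3",236,488),("p1",244,530),("d2",80,520),("d1",90,572)]: print("S",n,S(x,y,.032).round(4))
print("triv",(T2(444,187,.008)+T2(692,187,.008))/2,(T2(568,64,.008)+T2(568,311,.008))/2, T2(444,187,.008)-T2(692,187,.008))
print("stir top",T2(556,162,.143).round(4),"foot top",T2(578,185,.034), "S top",S2(421,419,.143),"S foot top",S2(417,537,.034))
print("striv S",(S2(337,560,.008)+S2(508,560,.008))/2)
# others from 800x600 top pic
for n,x,y,z in [("cupA",347,240,.058),("cupB",440,247,.058),("cez",580,327,.078),("red",556,373,.026),("pot",202,325,.098)]: print(n,back(t,(x+.5)/1.5625-.5,(y+.5)/1.5625-.5,z).round(3))
E
```

```text
rim [ 0.49126733 -0.08867421  0.048     ] [ 0.49456428 -0.26639357  0.048     ] [ 0.58237752 -0.17713712  0.048     ] [ 0.40442552 -0.1783844   0.048     ]
bowl [ 0.49291581 -0.17753389  0.048     ] [ 0.49340152 -0.17776076  0.048     ]
p1 [ 0.5398 -0.1484  0.032 ]
p2 [ 0.5487 -0.2082  0.032 ]
p3 [ 0.5126 -0.1245  0.032 ]
p4 [ 0.4517 -0.1354  0.032 ]
d1 [ 0.4831 -0.2271  0.032 ]
d2 [ 0.4479 -0.2021  0.032 ]
S p4 [ 0.4556 -0.1354  0.032 ]
S p3 [ 0.5158 -0.1228  0.032 ]
S p1 [ 0.5438 -0.1476  0.032 ]
S d2 [ 0.4513 -0.2005  0.032 ]
S d1 [ 0.4873 -0.2277  0.032 ]
triv [0.56772257 0.18254276 0.008     ] [0.56770831 0.18255505 0.008     ] [-0.0024387   0.12976854  0.        ]
stir top [0.5684 0.175  0.143 ] foot top [0.56668917 0.17479714 0.034     ] S top [0.57076551 0.17294926 0.143     ] S foot top [0.57079284 0.17446073 0.034     ]
striv S [0.57296736 0.18052236 0.008     ]
cupA [0.726 0.12  0.058]
cupB [ 0.714 -0.093  0.058]
cez [ 0.535 -0.409  0.078]
red [ 0.431 -0.366  0.026]
pot [0.522 0.434 0.098]
```

{"api": "send_rows", "payload": {
  "deltas": [
    [1,-0.15,-0.1,0,0,0,0.03],
    [1,-0.3,-0.2,0,0,0,0.07],
    [1,-0.45,-0.29,0,0,0,0.11],
    [1,-0.6,-0.39,0,0,0,0.15],
    [1,-0.75,-0.49,0,0,0,0.19],
    [1,-0.9,-0.59,0,0,0,0.228],
    [1,-1,-0.65,0,0,0,0.266],
    [1,-1,-0.65,0,0,0,0.304],
    [1,-1,-0.65,0,0,0,0.342],
    [1,-1,-0.65,0,0,0,0.379]
  ],
  "squeeze": 40
}}

```text
clock: 0.93
tcp_pos: [0.3536, 0.4801, 0.2219]
orientation: [2.229, 2.214, -0.001]
contact_force: [0.1, 0.4, 0.6]
grip_width: 0.0857
```

{"api": "send_rows", "payload": {
  "deltas": [
    [1,-0.2,0.14,0,0,0,0],
    [1,-0.4,0.28,0,0,0,0],
    [1,-0.6,0.42,0,0,0,0],
    [1,-0.8,0.56,0,0,0,0],
    [1,-1,0.7,0,0,0,0]
  ]
}}

```text
clock: 1.35
tcp_pos: [0.4589, 0.3292, 0.2219]
orientation: [-2.221, -2.222, 0.001]
contact_force: [-0.3, -0.3, 0.6]
grip_width: 0.0851
```

{"api": "send_rows", "payload": {
  "deltas": [
    [1,-0.2,0.14,0,0,0,0],
    [1,-0.4,0.28,0,0,0,0],
    [1,-0.6,0.42,0,0,0,0],
    [1,-0.8,0.56,0,0,0,0],
    [1,-1,0.7,0.05,0,0,0],
    [1,-1.0,0.72,0.1,0,0,0],
    [1,-1.0,0.72,0.1,0,0,0],
    [1,-1.0,0.72,0.1,0,0,0]
  ]
}}

```text
clock: 2.02
tcp_pos: [0.5658, 0.1811, 0.2064]
orientation: [-2.221, -2.221, 0.003]
contact_force: [-1.0, 1.1, -0.2]
grip_width: 0.0857
```

```bash
python3 - <<'E'
from bench import r
from h import *
o=r.get_obs(); print({k:np.round(o[k],4) for k in("clock","tcp_pos","orientation","contact_force","joints")})
w=r.grab_frame("wrist"); np.savez("w1.npz",**w)
R=cv2.Rodrigues(w["rvec"])[0]; print(w["camera_matrix"],-R.T@w["tvec"])
cv2.imwrite("pics/w1.png",cv2.resize(w["pixels"][...,::-1],(768,576),interpolation=cv2.INTER_CUBIC))
E
```

```text
{'clock': np.float64(2.0167), 'tcp_pos': array([0.5658, 0.1811, 0.2064]), 'orientation': array([-2.2206, -2.2208,  0.0025]), 'contact_force': array([-0.9976,  1.0721, -0.2302]), 'joints': array([-0.7473,  0.3804,  0.4315,  1.7939, -0.1849,  1.009 , -0.2436])}
[[297.31863964   0.         250.75483169]
 [  0.         297.31863964 190.30833849]
 [  0.           0.           1.        ]] [0.56524643 0.24649291 0.35730382]
```

View pics/w1.png

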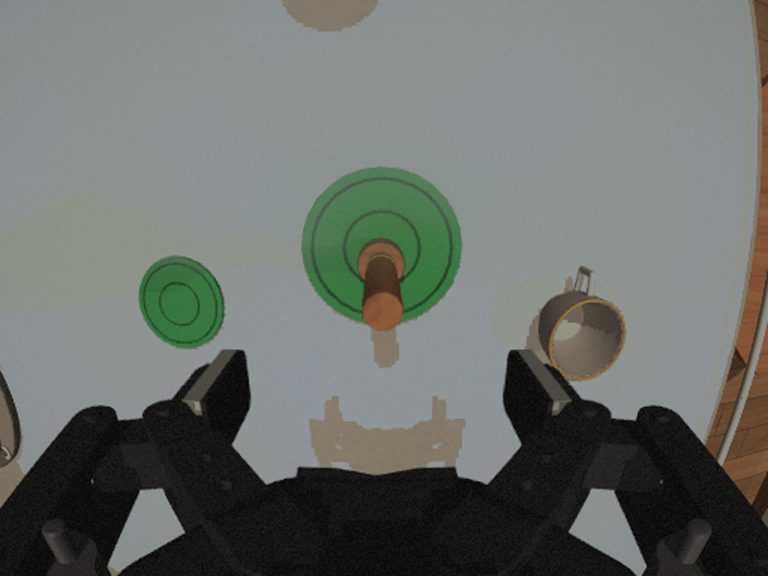

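The wrist view (768x576) shows the stirrer's top at (383,312), the foot's top ring at about (380,259) and the trivet's centre at (382,245). The stirrer lies between the jaws.

```bash
cat >> h.py <<'E'
def backw(f,u,v,z):
    R=cv2.Rodrigues(f["rvec"])[0]; K=f["camera_matrix"]; c=-R.T@f["tvec"]
    a=np.array([(u-K[0,2])/K[0,0],(v-K[1,2])/K[1,1]]); th=np.linalg.norm(a)
    d=R.T@np.array([*(a/th*np.sin(th)),np.cos(th)]); return c+d*(z-c[2])/d[2]
E
python3 - <<'E'
from h import *
w=load("w1"); g=lambda x,y,z:backw(w,(x+.5)/1.5-.5,(y+.5)/1.5-.5,z).round(4)
print("top",g(383,312,.143),"foot",g(380,259,.034))
a=[g(302,245,.008),g(462,245,.008),g(382,167,.008),g(382,324,.008)];print("triv",a,(a[0]+a[1])/2,(a[2]+a[3])/2)
E
```

```text
top [0.5681 0.1751 0.143 ] foot [0.5671 0.18   0.034 ]
triv [array([0.5048, 0.1863, 0.008 ]), array([0.6332, 0.1864, 0.008 ]), array([0.5688, 0.2477, 0.008 ]), array([0.569 , 0.1195, 0.008 ])] [0.569   0.18635 0.008  ] [0.5689 0.1836 0.008 ]
```

{"api": "send_rows", "payload": {
  "deltas": [
    [1,-0.04,0.016,0.05,0,0,0],
    [1,-0.04,0.016,0.15,0,0,0],
    [1,-0.04,0.016,0.27,0,0,0],
    [1,-0.04,0.016,0.39,0,0,0],
    [1,-0.04,0.016,0.51,0,0,0],
    [1,-0.04,0.016,0.6,0,0,0],
    [1,-0.04,0.016,0.656,0,0,0],
    [1,-0.04,0.016,0.656,0,0,0],
    [0.5,-0.04,0.016,0.656,0,0,0],
    [0.35,-0.04,0.016,0.656,0,0,0],
    [0.15,-0.04,0.016,0.656,0,0,0],
    [0.15,-0.04,0.016,0.656,0,0,0],
    [0.1,-0.04,0.016,0.656,0,0,0],
    [0,-0.04,0.016,0.656,0,0,0],
    [0,-0.04,0.016,0.656,0,0,0],
    [0,-0.04,0.016,0.656,0,0,0],
    [0,-0.04,0.016,0.656,0,0,0]
  ],
  "squeeze": 50
}}

```text
clock: 3.48
tcp_pos: [0.5694, 0.175, 0.1095]
orientation: [2.221, 2.222, 0.002]
contact_force: [-1.3, 0.1, 6.2]
grip_width: 0.0205
```

{"api": "send_rows", "payload": {
  "deltas": [
    [0,0,0,-0.05,0,0,0],
    [0,0,0,-0.15,0,0,0],
    [0,0,0,-0.3,0,0,0],
    [0,-0.05,-0.01,-0.42,0,0,0],
    [0,-0.15,-0.03,-0.5,0,0,0],
    [0,-0.3,-0.06,-0.52,0,0,0],
    [0,-0.47,-0.1,-0.52,0,0,0],
    [0,-0.65,-0.14,-0.52,0,0,0],
    [0,-0.83,-0.18,-0.52,0,0,0],
    [0,-1,-0.21,-0.52,0,0,0]
  ]
}}

```text
clock: 4.32
tcp_pos: [0.5364, 0.0232, 0.1869]
orientation: [-2.221, -2.221, 0.001]
contact_force: [-0.1, -0.2, -2.3]
grip_width: 0.0203
```

{"api": "send_rows", "payload": {
  "deltas": [
    [0,-0.18,-0.04,0,0,0,0],
    [0,-0.36,-0.08,0,0,0,0],
    [0,-0.54,-0.12,0,0,0,0],
    [0,-0.72,-0.16,0,0,0,0],
    [0,-0.86,-0.19,0,0,0,0],
    [0,-0.96,-0.21,0,0,0,0],
    [0,-1,-0.22,0,0,0,0],
    [0,-1,-0.22,0,0,0,0],
    [0,-1,-0.22,0,0,0,0]
  ]
}}

```text
clock: 5.07
tcp_pos: [0.5045, -0.1244, 0.1868]
orientation: [-2.22, -2.222, -0.0]
contact_force: [0.4, 0.0, -1.1]
grip_width: 0.0205
```

```bash
python3 - <<'E'
from bench import r
from h import *
o=r.get_obs(); print({k:np.round(o[k],4) for k in("clock","tcp_pos","orientation","contact_force","grip_width")})
for n in("wrist","top","scene"):
    f=r.grab_frame(n); np.savez(n+"2.npz",**f)
w=cv2.resize(load("wrist2")["pixels"][...,::-1],(512,384)); s=cv2.resize(load("scene2")["pixels"][60:280,60:353,::-1],(512,384))
cv2.imwrite("pics/w2.png",np.vstack([w[:,:],])) 
cv2.imwrite("pics/m2.png",cv2.resize(np.hstack([w,s]),(800,300)))
E
```

```text
{'clock': np.float64(5.0667), 'tcp_pos': array([ 0.5045, -0.1244,  0.1868]), 'orientation': array([-2.2205e+00, -2.2216e+00, -4.0000e-04]), 'contact_force': array([ 0.3983,  0.0472, -1.0805]), 'grip_width': np.float64(0.0205)}
```

View pics/m2.png

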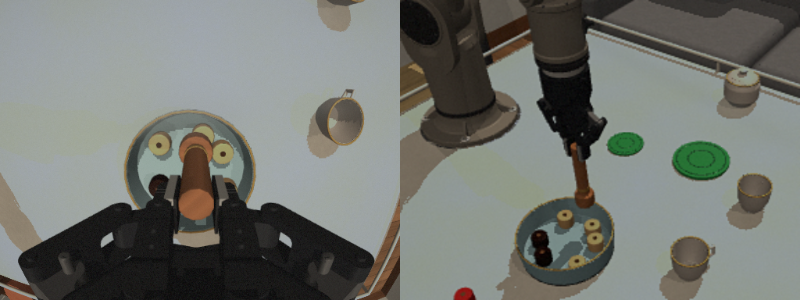

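The stirrer is held and hanging plumb, with its foot over the near-left part of the bowl. The beads and bowl are unchanged. Next I'll work out a stirring path with a small quasi-static disc model.

```bash
cat > sim.py <<'E'
import numpy as np
B0=np.array([[.0466,.0293],[.0555,-.0305],[.0194,.0532],[-.0415,.0423],[-.0101,-.0494],[-.0453,-.0244]])*1e3
def run(W,B,step=3.):
    """W waypoints (mm, bowl frame), B (n,6,2) noisy copies; returns final B, worst residual overlap"""
    B=B.copy(); res=0.
    for a,b in zip(W[:-1],W[1:]):
        n=max(1,int(np.ceil(np.linalg.norm(b-a)/step)))
        for k in range(1,n+1):
            p=a+(b-a)*k/n
            for it in range(12):
                d=B-p; l=np.linalg.norm(d,axis=2,keepdims=True)+1e-9; B+=d/l*np.maximum(0,34-l)
                D=B[:,:,None]-B[:,None]; L=np.linalg.norm(D,axis=3,keepdims=True)+1e-9
                o=np.maximum(0,32-L)*(L>1e-6); B+=(D/L*o*.5).sum(2)
                l=np.linalg.norm(B,axis=2,keepdims=True); B*=np.minimum(1,66/l)
                if it>2 and o.max()<.2 and np.linalg.norm(B-p,axis=2).min()>33.8: break
            res=max(res,(34-np.linalg.norm(B-p,axis=2)).max(),o.max())
    return B,res
def score(W,B,ref):
    F,res=run(W,B)
    disp=np.linalg.norm(F-ref,axis=2).min(1); sep=np.linalg.norm(F[:,4]-F[:,5],axis=1)
    return np.minimum(disp-32,(sep-64)).clip(-50,15), res,F
E
cat > opt.py <<'E'
from sim import *
import time
rng=np.random.default_rng(0)
N=B0+rng.normal(0,2.,(5,6,2)); N[0]=B0
def dec(x):
    r=np.clip(np.abs(x[0]),0,56); W=np.c_[r*np.cos(x[1]),r*np.sin(x[1])]; return np.vstack([[0,0],W])
best=(-1e9,None); t0=time.time(); pop=[]
def f(x):
    W=dec(x); s,res,_=score(W,N,B0); L=np.linalg.norm(np.diff(W,axis=0),axis=1).sum()
    return s.mean()+s.min()-L/60-4*max(0,res-1.5)
K=9
while time.time()-t0<60:
    x=np.vstack([rng.uniform(15,56,K),rng.uniform(-np.pi,np.pi)+rng.choice([-1,1])*np.cumsum(rng.uniform(-.2,1.1,K))]); pop.append((f(x),x))
pop.sort(key=lambda a:-a[0]); pop=pop[:12]
while time.time()-t0<240:
    i=rng.integers(len(pop)); m=rng.random(K)<.35
    y=pop[i][1]+np.vstack([rng.normal(0,8,K),rng.normal(0,.3,K)])*m; v=f(y)
    if v>pop[i][0]: pop[i]=(v,y)
pop.sort(key=lambda a:-a[0])
for v,x in pop[:2]:
    W=dec(x).round(0); s,res,F=score(W,N,B0); print(round(v,1),s.round(1),round(res,2)); print(W.tolist()); print(F[0].round(0).tolist())
E
python3 opt.py
python3 - <<'E'
from h import *
s=load("scene2"); P=np.array([[.5045,-.1244,.22],[.5045,-.1244,.085]]); print((cv2.projectPoints(P,s["rvec"],s["tvec"],s["camera_matrix"],None)[0]).round(1).tolist(),"obs top~188,168 foot ~195.5,206")
E
```

```text
24.5 [15. 15. 15. 15. 15.] 1.4
[[0.0, 0.0], [-28.0, -6.0], [-46.0, 2.0], [-49.0, -26.0], [18.0, -46.0], [3.0, -17.0], [15.0, -14.0], [46.0, -24.0], [38.0, 41.0], [2.0, 52.0]]
[[-54.0, 38.0], [-31.0, 59.0], [-65.0, 9.0], [-62.0, -23.0], [-14.0, 22.0], [35.0, -56.0]]
24.2 [-2.6 -9.4 15.   7.7 15. ] 2.4
[[0.0, 0.0], [-0.0, -0.0], [-46.0, -17.0], [-47.0, -24.0], [-18.0, -32.0], [5.0, -41.0], [36.0, -26.0], [55.0, 12.0], [50.0, 25.0], [-10.0, 24.0]]
[[-37.0, 3.0], [-1.0, 66.0], [-32.0, 58.0], [-62.0, 22.0], [-7.0, -10.0], [30.0, 59.0]]
[[[187.9, 166.2]], [[194.7, 207.9]]] obs top~188,168 foot ~195.5,206
```

{"api": "send_rows", "payload": {
  "deltas": [
    [0,-0.06,-0.01,0,0,0,0],
    [0,-0.16,-0.03,0,0,0,0],
    [0,-0.26,-0.05,0,0,0,0],
    [0,-0.33,-0.07,0,0,0,0],
    [0,-0.354,-0.07,0,0,0,0],
    [0,-0.354,-0.07,0.05,0,0,0],
    [0,-0.354,-0.07,0.15,0,0,0],
    [0,-0.354,-0.07,0.25,0,0,0],
    [0,-0.354,-0.07,0.35,0,0,0],
    [0,-0.354,-0.07,0.43,0,0,0],
    [0,-0.354,-0.07,0.475,0,0,0],
    [0,-0.354,-0.07,0.495,0,0,0],
    [0,-0.354,-0.07,0.495,0,0,0],
    [0,-0.354,-0.07,0.495,0,0,0]
  ]
}}

```text
clock: 6.38
tcp_pos: [0.4944, -0.1783, 0.1128]
orientation: [2.221, 2.222, 0.0]
contact_force: [-0.5, -0.0, -1.7]
grip_width: 0.0206
```

{"api": "send_rows", "payload": {
  "deltas": [
    [0,-0.01,-0.047,0,0,0,0],
    [0,-0.02,-0.093,0,0,0,0],
    [0,-0.03,-0.14,0,0,0,0],
    [0,-0.04,-0.187,0,0,0,0],
    [0,-0.022,-0.227,0,0,0,0],
    [0,-0.004,-0.267,0,0,0,0],
    [0,0.013,-0.307,0,0,0,0],
    [0,-0.033,-0.312,0,0,0,0],
    [0,-0.08,-0.317,0,0,0,0],
    [0,-0.127,-0.322,0,0,0,0],
    [0,-0.173,-0.327,0,0,0,0],
    [0,-0.188,-0.277,0,0,0,0],
    [0,-0.203,-0.227,0,0,0,0],
    [0,-0.218,-0.178,0,0,0,0],
    [0,-0.232,-0.128,0,0,0,0],
    [0,-0.247,-0.079,0,0,0,0],
    [0,-0.262,-0.029,0,0,0,0],
    [0,-0.277,0.02,0,0,0,0],
    [0,-0.292,0.07,0,0,0,0],
    [0,-0.307,0.12,0,0,0,0]
  ]
}}

```text
clock: 8.05
tcp_pos: [0.5128, -0.2238, 0.1123]
orientation: [-2.22, -2.222, -0.0]
contact_force: [-0.2, 4.0, -0.4]
grip_width: 0.0207
```

```bash
python3 - <<'E'
from bench import r
from h import *
from sim import run,B0
o=r.get_obs(); print({k:np.round(o[k],4) for k in("clock","tcp_pos","contact_force","grip_width")})
for n in("wrist","scene"):
    f=r.grab_frame(n); np.savez(n+"3.npz",**f)
cv2.imwrite("pics/m3.png",np.hstack([crop(load("scene3"),130,195,95,85,5),crop(load("wrist3"),140,80,95,120,3)[:,:].copy()[:425] if 0 else cv2.resize(crop(load("wrist3"),120,60,180,180,2),(320,425))]))
W=np.array([[0,0],[-28,-6],[-46,2],[-49,-26],[18,-46.]]); print(run(W,B0[None])[0][0].round(0).tolist())
E
```

```text
{'clock': np.float64(8.05), 'tcp_pos': array([ 0.5128, -0.2238,  0.1123]), 'contact_force': array([-0.1859,  4.0352, -0.4222]), 'grip_width': np.float64(0.0207)}
[[47.0, 29.0], [65.0, -12.0], [19.0, 53.0], [-42.0, 42.0], [33.0, -15.0], [52.0, -41.0]]
```

View pics/m3.png

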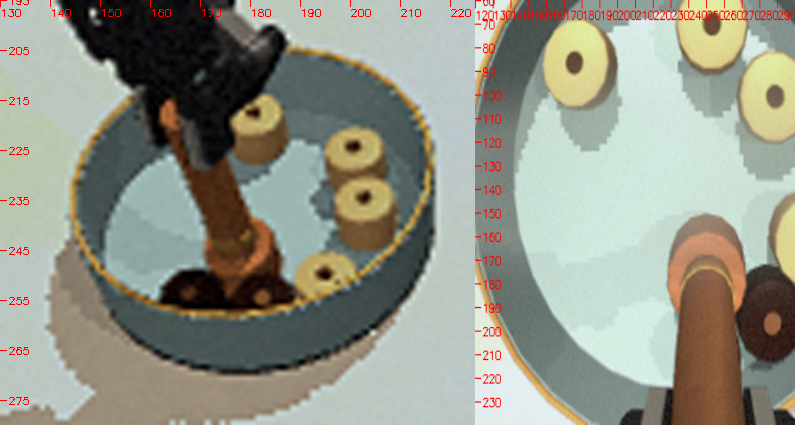

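Both darks now lie beyond the foot at the bowl's front wall, at about (168,253) and (182,254) in the scene pixels. The pale beads are roughly where they were.

```bash
python3 - <<'E'
from h import *
s=load("scene3"); q=lambda x,y:back(s,130+(x+.5)/5-.5,195+(y+.5)/5-.5,.032)
c=np.array([.497,-.1775,0])
for n,x,y in[("p4",255,112),("p3",353,147),("p1",364,197),("p2",325,274),("dL",190,291),("dR",262,296)]: print(n,((q(x,y)-c)*1e3).round(0)[:2])
a,b=load("scene0")["pixels"],s["pixels"]
for L in (a,b):
    hsv=cv2.cvtColor(L[195:280,130:225].copy(),cv2.COLOR_RGB2HSV); m=((hsv[...,0]>15)&(hsv[...,0]<30)&(hsv[...,1]>110)); m[:,:]=m
    ys,xs=np.nonzero(m); print(xs.min(),xs.max(),ys.min(),ys.max())
E
```

```text
p4 [-41.  43.]
p3 [19. 53.]
p1 [46. 30.]
p2 [ 63. -19.]
dL [ 16. -64.]
dR [ 47. -46.]
14 86 10 63
14 86 4 63
```

```bash
python3 - <<'E'
from h import *
s=load("scene3"); c=np.array([.497,-.1775,0])
q=lambda x,y,z:((back(s,130+(x+.5)/5-.5,195+(y+.5)/5-.5,z)-c)*1e3).round(0)
print("foot top S",q(238,238,.037),"handle top",q(168,112,.145))
w=load("wrist3"); cw=np.array([.494,-.1775,0])
g=lambda x,y,z:((backw(w,120+(x-475)*360/320/2,60+y*360/425/2,z)-cw)*1e3).round(0)
print("foot top W",g(706,262,.037),"dark W",g(772,323,.032),"pales",g(574,62,.032),g(711,25,.032),g(774,97,.032))
for z in(.032,.045,.058): print(q(190,291,z),q(262,296,z))
E
```

```text
foot top S [ 15. -29.  37.] handle top [ 14. -50. 145.]
foot top W [ 17. -26.  37.] dark W [ 47. -48.  32.] pales [-41.  41.  32.] [19. 52. 32.] [47. 28. 32.]
[ 16. -64.  32.] [ 47. -46.  32.]
[ 25. -70.  45.] [ 55. -53.  45.]
[ 34. -76.  58.] [ 64. -59.  58.]
```

The force reached 4 N and the stirrer turned about 12° in the pads, because a dark bead was pinned against the wall. I'll back off, tilt the wrist so the stirrer is plumb again and grip harder. Then I'll replan with a penalty on radial pinching.

{"api": "send_rows", "payload": {
  "deltas": [
    [0,0.04,0,0,0,0,0],
    [0,0.1,0,0,0,0,0],
    [0,0.16,0,0,0,0,0],
    [0,0.2,0,0,0,-0.01,0],
    [0,0.22,0,0,0,-0.03,0],
    [0,0.22,0,0,0,-0.05,0],
    [0,0.22,0,0,0,-0.067,0],
    [0,0.22,0,0,0,-0.067,0],
    [0,0.22,0,0,0,-0.067,0]
  ],
  "squeeze": 120
}}

```text
clock: 8.9
tcp_pos: [0.5123, -0.1896, 0.1125]
orientation: [2.107, 2.115, -0.221]
contact_force: [0.2, -0.8, -1.7]
grip_width: 0.0185
```

```bash
python3 - <<'E'
from bench import r
from h import *
o=r.get_obs(); print({k:np.round(o[k],4) for k in("clock","tcp_pos","orientation","contact_force","grip_width")})
for n in("wrist","scene"):
    f=r.grab_frame(n); np.savez(n+"4.npz",**f)
cv2.imwrite("pics/m4.png",np.hstack([crop(load("scene4"),130,190,90,80,5),cv2.resize(crop(load("wrist4"),120,50,180,200,2),(340,400))]))
E
```

```text
{'clock': np.float64(8.9), 'tcp_pos': array([ 0.5123, -0.1896,  0.1125]), 'orientation': array([ 2.1074,  2.1146, -0.2213]), 'contact_force': array([ 0.1941, -0.7879, -1.7484]), 'grip_width': np.float64(0.0185)}
```

View pics/m4.png

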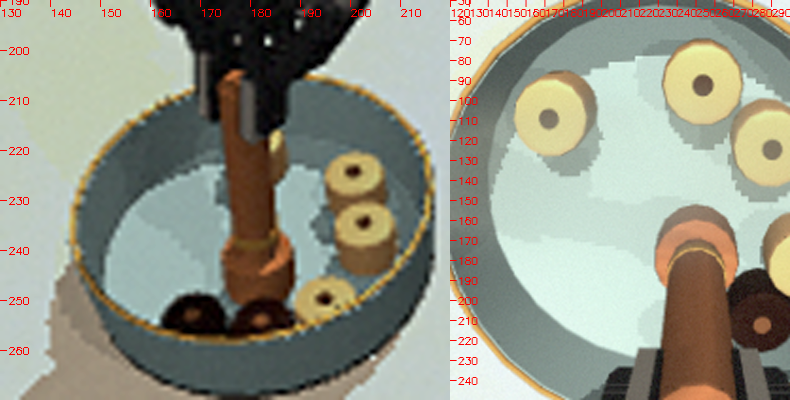

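The stirrer's foot top is now at scene crop (256,243) and its handle top at (233,78). The darks are at (193,314) and (263,320).

```bash
cat > opt2.py <<'E'
from sim import *
import sys,time
def run2(W,B,step=4.):
    B=B.copy(); pen=0.
    for a,b in zip(W[:-1],W[1:]):
        n=max(1,int(np.ceil(np.linalg.norm(b-a)/step)))
        for k in range(1,n+1):
            p=a+(b-a)*k/n; B,res=run(np.array([p,p]),B)
            d=B-p; l=np.linalg.norm(d,axis=2); r=np.linalg.norm(B,axis=2); cs=(d*B).sum(2)/(l*r)
            pen+=(np.maximum(0,cs-.7)*((l<35)&(r>64))).max()+max(0,res-1)
    return B,pen
def plan(S,B,K,T,seed=0):
    rng=np.random.default_rng(seed); N=B+rng.normal(0,2.,(4,6,2)); N[0]=B; N*=np.minimum(1,66/np.linalg.norm(N,axis=2,keepdims=True))
    dec=lambda x:np.vstack([[S],np.c_[np.clip(abs(x[0]),0,52)*np.cos(x[1]),np.clip(abs(x[0]),0,52)*np.sin(x[1])]])
    def ev(W):
        F,pen=run2(W,N); d=np.linalg.norm(F-B0,axis=2).min(1); s=np.linalg.norm(F[:,4]-F[:,5],axis=1)
        return np.minimum(d-32,s-64).clip(-50,14),pen,F
    def f(x):
        W=dec(x); m,pen,_=ev(W); return m.mean()+m.min()-np.linalg.norm(np.diff(W,axis=0),axis=1).sum()/50-8*pen
    t0=time.time(); pop=[]
    while time.time()-t0<.3*T:
        x=np.vstack([rng.uniform(10,52,K),rng.uniform(-np.pi,np.pi)+rng.choice([-1,1])*np.cumsum(rng.uniform(-.3,1.1,K))]); pop.append((f(x),x))
    pop=sorted(pop,key=lambda a:-a[0])[:8]
    while time.time()-t0<T:
        i=rng.integers(len(pop)); y=pop[i][1]+np.vstack([rng.normal(0,8,K),rng.normal(0,.3,K)])*(rng.random(K)<.4); v=f(y)
        if v>pop[i][0]: pop[i]=(v,y)
    for v,x in sorted(pop,key=lambda a:-a[0])[:2]:
        W=dec(x).round(0); m,pen,F=ev(W); print(round(v,1),m.round(1),round(pen,2),W.tolist(),F[0].round(0).tolist())
E
python3 - <<'E'
from h import *
s=load("scene4"); c=np.array([.497,-.1775,0])
q=lambda x,y,z:((back(s,130+(x+.5)/5-.5,190+(y+.5)/5-.5,z)-c)*1e3).round(0)
print("foot top S",q(256,243,.037),"handle top",q(233,78,.145))
w=load("wrist4"); cw=np.array([.494,-.1775,0])
g=lambda x,y,z:((backw(w,120+(x-450)*360/340/2,50+y/2,z)-cw)*1e3).round(0)
print("foot top W",g(696,250,.037),"dark",g(764,322,.032),"p",g(549,119,.032),g(703,84,.032),g(771,149,.032))
B=np.array([q(363,221,.032)[:2],q(324,299,.032)[:2],q(352,172,.032)[:2],[-41,42],q(263,320,.032)[:2],q(193,314,.032)[:2]]); print(B.tolist())
from opt2 import plan
print("---"); plan(np.array([16,-14.]),B,8,200)
E
```

```text
foot top S [ 14. -14.  37.] handle top [ 12.  -6. 145.]
foot top W [ 17. -10.  37.] dark [ 47. -46.  32.] p [-41.  41.  32.] [19. 53. 32.] [46. 29. 32.]
[[45.0, 30.0], [62.0, -19.0], [18.0, 53.0], [-41.0, 42.0], [47.0, -46.0], [16.0, -62.0]]
---
-63.2 [-31.4 -29.8 -31.4 -31.5] 0.0 [[16.0, -14.0], [16.0, -26.0], [12.0, -23.0], [7.0, -19.0], [-3.0, -9.0], [-3.0, -8.0], [-4.0, -9.0], [-4.0, -8.0], [-4.0, -8.0]] [[45.0, 30.0], [62.0, -19.0], [18.0, 53.0], [-41.0, 42.0], [47.0, -46.0], [16.0, -62.0]]
-63.3 [-31.4 -29.8 -31.4 -31.3] 0.0 [[16.0, -14.0], [15.0, -20.0], [14.0, -27.0], [11.0, -18.0], [8.0, -10.0], [5.0, -1.0], [4.0, 2.0], [3.0, 3.0], [4.0, 3.0]] [[45.0, 30.0], [62.0, -19.0], [18.0, 53.0], [-41.0, 42.0], [47.0, -46.0], [16.0, -62.0]]
```

```bash
cat > pose.py <<'E'
import numpy as np
from scipy.spatial.transform import Rotation as Ro
C=np.array([.4955,-.1775,0]); ALPHA=12.
def target(mid,Rr,T,ztoe,X=None):
    """TCP pose with the toe of the stirrer (tilt T deg) at ring angle mid, radius Rr, height ztoe"""
    m=np.radians(mid); rad=np.array([np.cos(m),np.sin(m),0]); t=np.array([-rad[1],rad[0],0]); z=np.array([0,0,1.]); T_=np.radians(T)
    th=np.radians(T-ALPHA); tz=np.sin(th)*t-np.cos(th)*z; tx=np.cos(th)*t+np.sin(th)*z
    Rm=np.c_[tx,np.cross(tz,tx),tz]
    Q=C+Rr*rad+z*ztoe
    F=Q+.018*(np.sin(T_)*z+np.cos(T_)*t) if T>3 else Q
    G=F+.108*(np.cos(T_)*z-np.sin(T_)*t)
    return G+.008*tz,Ro.from_matrix(Rm)
def delta(o,p,Rt):
    R0=Ro.from_rotvec(o["orientation"]); return (R0.inv().apply(p-o["tcp_pos"])/.15).round(3),((R0.inv()*Rt).as_rotvec()/np.pi).round(4)
E
python3 - <<'E'
from bench import r
from pose import *
o=r.get_obs(); print(o["joints"].round(2))
p,R=target(-60,.057,40,.075); print(p,R.as_matrix().round(2)); print(delta(o,p,R)); print(delta(o,np.array(o["tcp_pos"])+[0,0,.08],R)[0])
E
```

```text
[-0.39  0.45  0.64  2.05 -0.09  0.68  0.27]
[ 0.47907364 -0.25280169  0.1622394 ] [[ 0.76  0.5   0.41]
 [ 0.44 -0.87  0.23]
 [ 0.47 -0.   -0.88]]
(array([-0.467, -0.219, -0.237]), array([-0.0471,  0.2011,  0.3363]))
[-0.111  0.    -0.522]
```

{"api": "send_rows", "payload": {
  "deltas": [
    [0,-0.01,0,-0.05,0,0,0],
    [0,-0.03,0,-0.15,0,0,0],
    [0,-0.055,0,-0.27,0,0,0],
    [0,-0.08,0,-0.39,0,0,0],
    [0,-0.1,0,-0.48,0,0,0],
    [0,-0.111,0,-0.522,0,0,0],
    [0,-0.14,-0.02,-0.5,-0.004,0.018,0.03],
    [0,-0.18,-0.04,-0.47,-0.008,0.036,0.061],
    [0,-0.21,-0.06,-0.44,-0.013,0.055,0.092],
    [0,-0.24,-0.08,-0.41,-0.017,0.073,0.122],
    [0,-0.28,-0.1,-0.38,-0.021,0.091,0.153],
    [0,-0.31,-0.12,-0.36,-0.026,0.11,0.183],
    [0,-0.34,-0.14,-0.33,-0.03,0.128,0.214],
    [0,-0.37,-0.16,-0.31,-0.034,0.146,0.245],
    [0,-0.4,-0.18,-0.29,-0.038,0.164,0.275],
    [0,-0.44,-0.2,-0.26,-0.043,0.183,0.306],
    [0,-0.467,-0.219,-0.237,-0.0471,0.2011,0.3363],
    [0,-0.467,-0.219,-0.237,-0.0471,0.2011,0.3363],
    [0,-0.467,-0.219,-0.237,-0.0471,0.2011,0.3363]
  ]
}}

```text
clock: 10.58
tcp_pos: [0.4778, -0.2537, 0.1616]
orientation: [-2.835, -0.758, -0.703]
contact_force: [-0.4, 0.2, -0.5]
grip_width: 0.0189
```

```bash
python3 - <<'E'
from bench import r
from h import *
from pose import *
o=r.get_obs(); print({k:np.round(o[k],4) for k in("clock","tcp_pos","contact_force","grip_width","joints")})
p,R=target(-60,.057,40,.075); print(delta(o,p,R))
for n in("wrist","scene"):
    f=r.grab_frame(n); np.savez(n+"5.npz",**f)
cv2.imwrite("pics/m5.png",np.hstack([crop(load("scene5"),130,170,90,100,4),cv2.resize(load("wrist5")["pixels"][...,::-1],(440,400))]))
E
```

```text
{'clock': np.float64(10.5833), 'tcp_pos': array([ 0.4778, -0.2537,  0.1616]), 'contact_force': array([-0.3537,  0.241 , -0.4792]), 'grip_width': np.float64(0.0189), 'joints': array([ 0.1212,  0.3294,  0.6247,  2.1442, -0.9739,  0.814 ,  0.383 ])}
(array([ 0.011, -0.001,  0.001]), array([ 0.0003,  0.0009, -0.0002]))
```

View pics/m5.png

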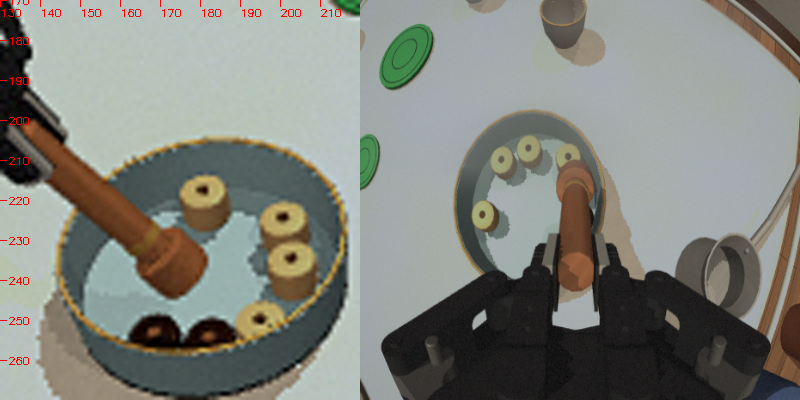

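The tilted stirrer is above the bowl, its foot at scene crop (175,262). The darks are at (156,332) and (211,335), unmoved. Before the plunge I'll compare the modelled toe with this picture.

```bash
python3 - <<'E'
from h import *
from pose import *
from bench import r
o=r.get_obs(); s=load("scene5"); Rt=Ro.from_rotvec(o["orientation"]); G=o["tcp_pos"]-.008*Rt.apply([0,0,1])
def proj(P):return cv2.projectPoints(np.array(P),s["rvec"],s["tvec"],s["camera_matrix"],None)[0][:,0]
for al in(8,12,16):
    a=np.radians(al); d=Rt.apply([np.sin(a),0,np.cos(a)]); F=G+.108*d
    e1=np.cross(d,[0,0,1.]); e1/=np.linalg.norm(e1); e2=np.cross(d,e1); ph=np.linspace(0,2*np.pi,60)
    ring=F+.018*(np.cos(ph)[:,None]*e1+np.sin(ph)[:,None]*e2); pr=(proj(ring)-[130,170]+.5)*4
    ring2=ring-.026*d; p2=(proj(ring2)-[130,170]+.5)*4; A=np.vstack([pr,p2])
    print(al,"F",F.round(4),"toe",ring[ring[:,2].argmin()].round(4),"bottom ring crop px x",pr[:,0].min().round(),pr[:,0].max().round(),"y",pr[:,1].min().round(),pr[:,1].max().round(),"handle end",((proj([G-.027*d])-[130,170]+.5)*4).round(),"foot top c",((proj([F-.026*d])-[130,170]+.5)*4).round())
print((proj([[.497+.047,-.1775-.046,.032],[.497+.016,-.1775-.063,.032]])-[130,170]+.5)*4)
E
```

```text
8 F [ 0.5313 -0.2225  0.0819] toe [ 0.5185 -0.2294  0.0713] bottom ring crop px x 162.0 207.0 y 248.0 299.0 handle end [[ 11. 133.]] foot top c [[153. 248.]]
12 F [ 0.5365 -0.2195  0.0865] toe [ 0.5243 -0.226   0.075 ] bottom ring crop px x 172.0 215.0 y 243.0 295.0 handle end [[  9. 134.]] foot top c [[160. 244.]]
16 F [ 0.5413 -0.2167  0.0915] toe [ 0.5298 -0.2228  0.0791] bottom ring crop px x 181.0 222.0 y 237.0 290.0 handle end [[  7. 136.]] foot top c [[166. 240.]]
[[210.80079241 337.15956347]
 [153.88264094 332.63604202]]
```

```bash
sed -i 's/^ALPHA=12./ALPHA=8.5/;s/; ALPHA//' pose.py; sed -i 's/^C=.*/C=np.array([.4955,-.1775,0]); ALPHA=8.5/' pose.py; python3 - <<'E'
from bench import r
from pose import *
o=r.get_obs(); R=Ro.from_rotvec(o["orientation"])
for z in(.075,.036,.024,.012): print(z,*delta(o,*target(-60,.055,36.5,z)))
E
```

```text
0.075 [ 0.04  -0.013 -0.003] [0.     0.0006 0.0012]
0.036 [-0.082 -0.013  0.227] [0.     0.0006 0.0012]
0.024 [-0.119 -0.013  0.298] [0.     0.0006 0.0012]
0.012 [-0.157 -0.014  0.368] [0.     0.0006 0.0012]
```

{"api": "send_rows", "payload": {
  "deltas": [
    [0,0.02,-0.013,0.03,0,0,0],
    [0,-0.02,-0.013,0.1,0,0,0],
    [0,-0.06,-0.013,0.17,0,0,0],
    [0,-0.093,-0.013,0.227,0,0,0],
    [0,-0.102,-0.013,0.245,0,0,0],
    [0,-0.111,-0.013,0.263,0,0,0],
    [0,-0.121,-0.013,0.281,0,0,0],
    [0,-0.13,-0.013,0.298,0,0,0]
  ]
}}

```text
clock: 11.35
tcp_pos: [0.4829, -0.2512, 0.1158]
orientation: [-2.836, -0.761, -0.711]
contact_force: [-4.9, -4.5, 10.2]
grip_width: 0.0183
```

```bash
python3 - <<'E'
from bench import r
from h import *
from pose import *
o=r.get_obs(); print({k:np.round(o[k],4) for k in("clock","tcp_pos","contact_force","moment")}); print(delta(o,*target(-60,.055,36.5,.024)))
for n in("wrist","scene","top"):
    f=r.grab_frame(n); np.savez(n+"6.npz",**f)
cv2.imwrite("pics/m6.png",np.hstack([crop(load("scene6"),138,190,80,80,5),cv2.resize(crop(load("wrist6"),100,60,200,200,2),(400,400))]))
E
```

```text
{'clock': np.float64(11.35), 'tcp_pos': array([ 0.4829, -0.2512,  0.1158]), 'contact_force': array([-4.8972, -4.5152, 10.1778]), 'moment': array([-0.2929,  0.4282, -0.0375])}
(array([ 0.006, -0.017,  0.013]), array([ 0.0017, -0.0004,  0.0006]))
```

View pics/m6.png

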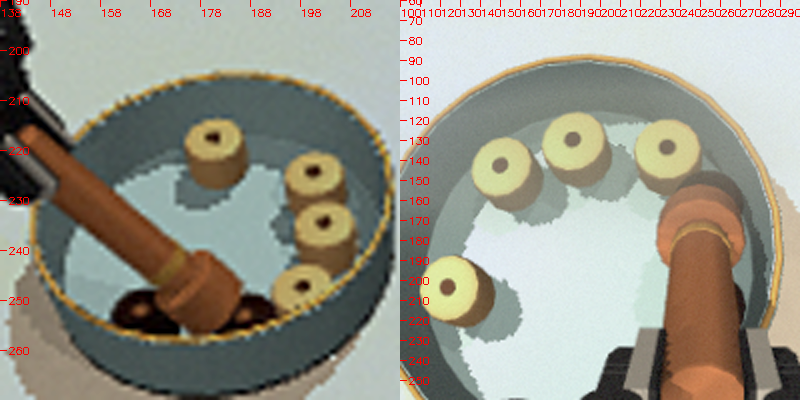

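The wedge works. In the scene crop the darks have moved apart to (137,310) and (250,312), with the pale p2 pushed along ahead.

```bash
python3 - <<'E'
from h import *
s=load("scene6"); c=np.array([.497,-.1775,0])
q=lambda x,y:((back(s,138+(x+.5)/5-.5,190+(y+.5)/5-.5,.032)-c)*1e3).round(0)[:2]
a,b=q(250,312),q(137,310); print("d1",a,"d2",b,np.linalg.norm(a-b),"p2",q(303,285),"p1",q(324,222),"p3",q(313,171))
E
```

```text
d1 [ 54. -35.] d2 [  8. -65.] 54.91812087098393 p2 [64. -7.] p1 [46. 30.] p3 [18. 54.]
```

{"api": "send_rows", "payload": {
  "deltas": [
    [0,-0.004,0,0.008,0,0,0],
    [0,-0.008,0,0.016,0,0,0],
    [0,-0.013,0,0.024,0,0,0],
    [0,-0.017,0,0.032,0,0,0],
    [0,-0.022,0,0.04,0,0,0],
    [0,-0.026,0,0.048,0,0,0],
    [0,-0.03,0,0.055,0,0,0],
    [0,-0.03,0,0.055,0,0,0]
  ]
}}

```text
clock: 12.17
tcp_pos: [0.482, -0.2528, 0.1066]
orientation: [-2.839, -0.757, -0.712]
contact_force: [-12.0, -5.9, 22.8]
grip_width: 0.0185
```

Force is rising to 26 N, so I'll stop and lift out, then look.

{"api": "send_rows", "payload": {
  "deltas": [
    [0,0.02,0,-0.04,0,0,0],
    [0,0.06,0,-0.12,0,0,0],
    [0,0.12,0,-0.23,0,0,0],
    [0,0.18,0,-0.34,0,0,0],
    [0,0.22,0,-0.42,0,0,0],
    [0,0.22,0,-0.42,0,0,0]
  ]
}}

```text
clock: 12.67
tcp_pos: [0.4827, -0.249, 0.1775]
orientation: [-2.833, -0.764, -0.71]
contact_force: [-0.1, -0.3, -0.6]
grip_width: 0.0184
```

```bash
python3 - <<'E'
from bench import r
from h import *
from pose import *
o=r.get_obs(); print({k:np.round(o[k],4) for k in("clock","tcp_pos","contact_force","orientation","grip_width")})
for n in("wrist","scene","top"):
    f=r.grab_frame(n); np.savez(n+"7.npz",**f)
cv2.imwrite("pics/m7.png",np.hstack([crop(load("scene7"),130,170,90,100,5),crop(load("top7"),274,188,60,83,6)[:500,:350]]))
E
```

```text
{'clock': np.float64(12.6667), 'tcp_pos': array([ 0.4827, -0.249 ,  0.1775]), 'contact_force': array([-0.057 , -0.2529, -0.5654]), 'orientation': array([-2.833 , -0.7644, -0.7099]), 'grip_width': np.float64(0.0184)}Traceback (most recent call last):
  File "<stdin>", line 7, in <module>
    return _nx.concatenate(arrs, 1, dtype=dtype, casting=casting)
           ~~~~~~~~~~~~~~~^^^^^^^^^^^^^^^^^^^^^^^^^^^^^^^^^^^^^^^
ValueError: all the input array dimensions except for the concatenation axis must match exactly, but along dimension 0, the array at index 0 has size 500 and the array at index 1 has size 498
```

```bash
python3 - <<'E'
from h import *
cv2.imwrite("pics/m7.png",np.hstack([crop(load("scene7"),130,170,90,100,5),crop(load("top7"),276,190,58,84,6)[:500,:340]]) if 0 else np.hstack([crop(load("scene7"),130,170,90,100,5),cv2.resize(crop(load("top7"),276,190,58,84,6),(345,500))]))
E
```

```text
(no output)
```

View pics/m7.png

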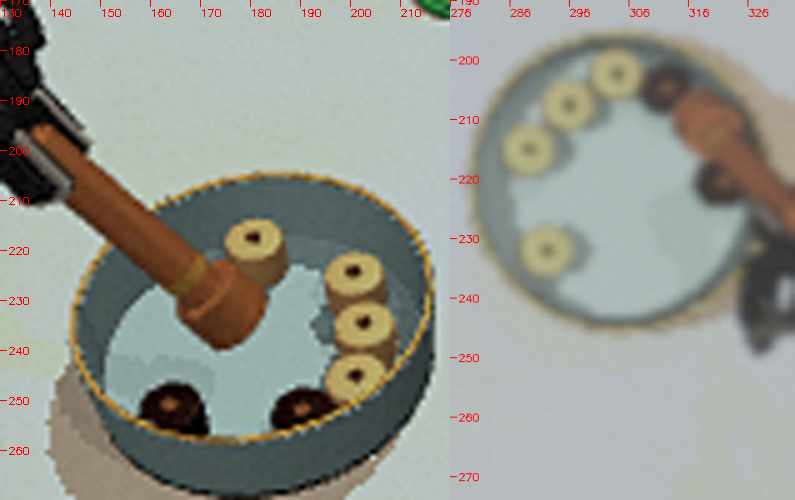

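The darks now lie well apart, at scene crop (170,406) and (301,409). The pales p2, p1, p3 and p4 are at (356,378), (363,322), (353,272) and (255,238), all upright.

```bash
python3 - <<'E'
from h import *
from sim import B0,run
s=load("scene7"); c=np.array([.497,-.1775,0])
q=lambda x,y:((back(s,130+(x+.5)/5-.5,170+(y+.5)/5-.5,.032)-c)*1e3).round(0)[:2]
B=np.array([q(363,322),q(356,378),q(353,272),q(255,238),q(301,409),q(170,406)])
print(B.tolist(),np.linalg.norm(B[4]-B[5]),np.linalg.norm(B-B0,axis=1).round(0),np.degrees(np.arctan2(B[:,1],B[:,0])).round(),np.linalg.norm(B,axis=1).round())
t0,t7=load("top0"),load("top7")
for L in(t0,t7): # rim check
    g=cv2.GaussianBlur(cv2.cvtColor(L["pixels"],cv2.COLOR_RGB2GRAY),(0,0),1)
    print(cv2.HoughCircles(g,cv2.HOUGH_GRADIENT,1,50,param1=60,param2=15,minRadius=22,maxRadius=27)[0][:3].round(1).tolist())
E
```

```text
[[46.0, 30.0], [67.0, -0.0], [19.0, 53.0], [-41.0, 42.0], [57.0, -30.0], [3.0, -65.0]] 64.35060217278468 [ 1. 33.  0.  1. 70. 63.] [ 33.  -0.  70. 134. -28. -87.] [55. 67. 56. 59. 64. 65.]
[[303.5, 220.5, 25.200000762939453], [252.5, 359.5, 22.899999618530273]]
[[303.5, 220.5, 25.200000762939453], [252.5, 359.5, 22.899999618530273], [382.5, 241.5, 25.200000762939453]]
```

```bash
python3 - <<'E'
from h import *
from pose import *
from bench import r
from sim import *
o=r.get_obs(); s=load("scene7"); Rt=Ro.from_rotvec(o["orientation"]); G=o["tcp_pos"]-.008*Rt.apply([0,0,1])
proj=lambda P:(cv2.projectPoints(np.array(P),s["rvec"],s["tvec"],s["camera_matrix"],None)[0][:,0]-[130,170]+.5)*5
for al in(0,4,8.5,12):
    a=np.radians(al); d=Rt.apply([np.sin(a),0,np.cos(a)]); F=G+.108*d
    e1=np.cross(d,[0,0,1.]); e1/=np.linalg.norm(e1); e2=np.cross(d,e1); ph=np.linspace(0,2*np.pi,60)
    pr=proj(F+.018*(np.cos(ph)[:,None]*e1+np.sin(ph)[:,None]*e2))
    print(al,pr.min(0).round(),pr.max(0).round(),"ring c",proj([F-.026*d]).round())
for a in (4,8.5):
    import pose; pose.ALPHA=a
    for z in (.09,.012): print(a,z,*delta(o,*target(-60,.015,0,z)))
B=np.array([[46,30],[66,0],[19,53],[-41,42],[57,-30],[3,-65.]]); rng=np.random.default_rng(1); N=B+rng.normal(0,2,(4,6,2)); N[0]=B
pol=lambda R,a:[R*np.cos(np.radians(a)),R*np.sin(np.radians(a))]
for end in(40,55,70):
    W=np.array([pol(15,-60),pol(47,-60)]+[pol(55,a) for a in range(-56,end,4)])
    F,res=run(W,N); print(end,res.round(1),F[0].round(0).tolist(),np.linalg.norm(F-B0,axis=2).round(0).tolist(),np.linalg.norm(F[:,4]-F[:,5],axis=1).round(0))
E
```

```text
0 [179. 299.] [243. 360.] ring c [[177. 295.]]
4 [193. 294.] [254. 356.] ring c [[187. 292.]]
8.5 [208. 287.] [265. 351.] ring c [[197. 287.]]
12 [219. 281.] [274. 347.] ring c [[204. 283.]]
4 0.09 [ 0.328 -0.258  0.055] [-0.0003 -0.1773  0.0007]
4 0.012 [ 0.085 -0.257  0.514] [-0.0003 -0.1773  0.0007]
8.5 0.09 [ 0.325 -0.258  0.052] [-2.000e-04 -2.023e-01  8.000e-04]
8.5 0.012 [ 0.081 -0.257  0.512] [-2.000e-04 -2.023e-01  8.000e-04]
40 0.6 [[9.0, 33.0], [-5.0, 66.0], [-35.0, 56.0], [-52.0, 29.0], [26.0, 61.0], [1.0, -66.0]] [[37.0, 114.0, 54.0, 17.0, 116.0, 62.0], [36.0, 114.0, 54.0, 17.0, 116.0, 62.0], [36.0, 114.0, 55.0, 17.0, 116.0, 62.0], [36.0, 114.0, 55.0, 17.0, 116.0, 62.0]] [129. 129. 129. 129.]
55 0.7 [[2.0, 31.0], [-23.0, 62.0], [-49.0, 44.0], [-59.0, 14.0], [9.0, 65.0], [1.0, -66.0]] [[45.0, 121.0, 69.0, 33.0, 116.0, 62.0], [44.0, 121.0, 69.0, 34.0, 116.0, 62.0], [42.0, 121.0, 69.0, 30.0, 116.0, 62.0], [43.0, 121.0, 69.0, 32.0, 116.0, 62.0]] [132. 132. 132. 132.]
70 0.7 [[-4.0, 27.0], [-39.0, 53.0], [-59.0, 29.0], [-62.0, -3.0], [-10.0, 65.0], [1.0, -66.0]] [[50.0, 126.0, 82.0, 49.0, 115.0, 62.0], [49.0, 126.0, 82.0, 50.0, 115.0, 62.0], [45.0, 126.0, 83.0, 41.0, 115.0, 62.0], [47.0, 126.0, 82.0, 47.0, 115.0, 62.0]] [132. 132. 132. 132.]
```

{"api": "send_rows", "payload": {
  "deltas": [
    [0,0.05,-0.04,-0.03,0,-0.03,0],
    [0,0.11,-0.08,-0.03,0,-0.065,0],
    [0,0.16,-0.12,-0.02,0,-0.1,0],
    [0,0.22,-0.17,0,0,-0.135,0],
    [0,0.28,-0.21,0.03,0,-0.17,0],
    [0,0.325,-0.258,0.05,0,-0.205,0],
    [0,0.3,-0.258,0.1,0,-0.205,0],
    [0,0.25,-0.258,0.2,0,-0.205,0],
    [0,0.19,-0.258,0.31,0,-0.205,0],
    [0,0.13,-0.258,0.42,0,-0.205,0],
    [0,0.095,-0.258,0.485,0,-0.205,0],
    [0,0.081,-0.258,0.51,0,-0.205,0],
    [0,0.081,-0.258,0.51,0,-0.205,0],
    [0,0.081,-0.258,0.51,0,-0.205,0]
  ]
}}

```text
clock: 13.98
tcp_pos: [0.502, -0.1927, 0.1133]
orientation: [2.986, 0.8, -0.234]
contact_force: [0.6, -0.5, -1.6]
grip_width: 0.0185
```

```bash
sed -i 's/ALPHA=8.5/ALPHA=9./' pose.py; python3 - <<'E'
from bench import r
from pose import *
o=r.get_obs(); print({k:np.round(o[k],4) for k in("clock","tcp_pos","contact_force","orientation","grip_width")})
R0=Ro.from_rotvec(o["orientation"])
def xyz(Rr,a): # foot centre -> tool shift, keeping orientation
    th=np.radians(-ALPHA); z=np.array([0,0,1.]); tz=R0.apply([0,0,1]); al=np.radians(ALPHA); d=R0.apply([np.sin(al),0,np.cos(al)])
    F=C+np.array([Rr*np.cos(np.radians(a)),Rr*np.sin(np.radians(a)),.012]); p=F-.108*d+.008*tz
    return (R0.inv().apply(p-o["tcp_pos"])/.15).round(3)
for Rr,a in [(15,-60),(23,-60),(31,-60),(39,-60),(47,-60)]+[(55,x) for x in range(-54,74,8)]: print(Rr,a,xyz(Rr/1e3,a).tolist())
E
```

```text
{'clock': np.float64(13.9833), 'tcp_pos': array([ 0.502 , -0.1927,  0.1133]), 'contact_force': array([ 0.5864, -0.5187, -1.607 ]), 'orientation': array([ 2.9863,  0.8003, -0.2336]), 'grip_width': np.float64(0.0185)}
15 -60 [0.005, -0.01, 0.007]
23 -60 [0.005, 0.044, 0.007]
31 -60 [0.005, 0.097, 0.007]
39 -60 [0.005, 0.15, 0.007]
47 -60 [0.005, 0.204, 0.007]
55 -54 [0.043, 0.255, 0.001]
55 -46 [0.093, 0.246, -0.006]
55 -38 [0.141, 0.23, -0.014]
55 -30 [0.186, 0.208, -0.021]
55 -22 [0.228, 0.179, -0.028]
55 -14 [0.266, 0.145, -0.034]
55 -6 [0.298, 0.106, -0.039]
55 2 [0.325, 0.062, -0.043]
55 10 [0.345, 0.016, -0.046]
55 18 [0.359, -0.033, -0.049]
55 26 [0.366, -0.084, -0.05]
55 34 [0.366, -0.135, -0.05]
55 42 [0.359, -0.186, -0.049]
55 50 [0.345, -0.235, -0.047]
55 58 [0.325, -0.282, -0.043]
55 66 [0.298, -0.325, -0.039]
```

{"api": "send_rows", "payload": {
  "deltas": [
    [0,0.005,0.03,0.004,0,0,0],
    [0,0.005,0.08,0.004,0,0,0],
    [0,0.005,0.14,0.004,0,0,0],
    [0,0.005,0.204,0.004,0,0,0],
    [0,0.043,0.25,0,0,0,0],
    [0,0.093,0.246,-0.006,0,0,0],
    [0,0.141,0.23,-0.014,0,0,0],
    [0,0.186,0.208,-0.021,0,0,0],
    [0,0.228,0.179,-0.028,0,0,0],
    [0,0.266,0.145,-0.034,0,0,0],
    [0,0.298,0.106,-0.039,0,0,0]
  ]
}}

```text
clock: 14.9
tcp_pos: [0.5493, -0.1822, 0.1118]
orientation: [2.986, 0.803, -0.234]
contact_force: [-0.2, -0.7, -1.8]
grip_width: 0.0185
```

{"api": "send_rows", "payload": {
  "deltas": [
    [0,0.027,-0.044,-0.004,0,0,0],
    [0,0.047,-0.09,-0.007,0,0,0],
    [0,0.061,-0.139,-0.01,0,0,0],
    [0,0.068,-0.19,-0.011,0,0,0],
    [0,0.068,-0.241,-0.011,0,0,0],
    [0,0.061,-0.292,-0.01,0,0,0],
    [0,0.047,-0.341,-0.008,0,0,0]
  ]
}}

```text
clock: 15.48
tcp_pos: [0.5292, -0.135, 0.112]
orientation: [2.986, 0.801, -0.233]
contact_force: [0.6, -0.3, -1.8]
grip_width: 0.0184
```

```bash
python3 - <<'E'
from bench import r
from h import *
o=r.get_obs(); print({k:np.round(o[k],4) for k in("clock","tcp_pos","contact_force","grip_width")})
for n in("wrist","scene","top"):
    f=r.grab_frame(n); np.savez(n+"8.npz",**f)
cv2.imwrite("pics/m8.png",np.hstack([crop(load("scene8"),135,180,85,90,5),cv2.resize(crop(load("wrist8"),100,20,250,260,2),(370,450))]))
E
```

```text
{'clock': np.float64(15.4833), 'tcp_pos': array([ 0.5292, -0.135 ,  0.112 ]), 'contact_force': array([ 0.6459, -0.3087, -1.8432]), 'grip_width': np.float64(0.0184)}
```

View pics/m8.png

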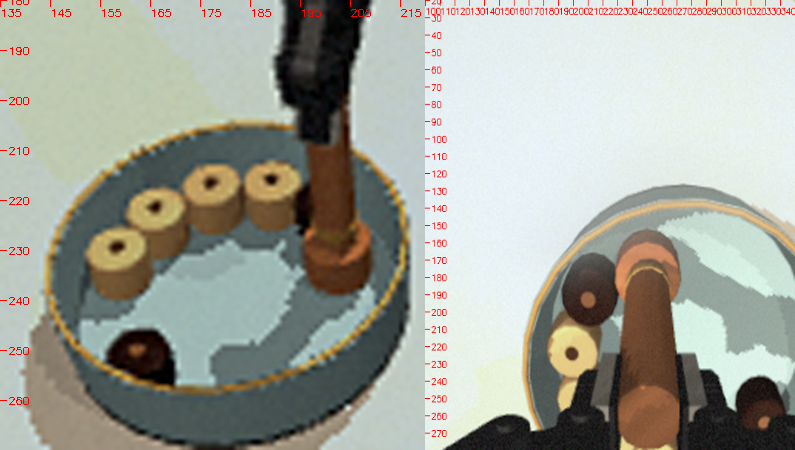

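The sweep went well. The scene crop shows d2 at (138,351), d1 behind the handle, and the pales in train at (271,180), (211,184), (155,207) and (117,247).

```bash
python3 - <<'E'
from h import *
from sim import B0
s=load("scene8"); c=np.array([.497,-.1775,0]); w=load("wrist8")
q=lambda x,y:((back(s,135+(x+.5)/5-.5,180+(y+.5)/5-.5,.032)-c)*1e3).round(0)[:2]
g=lambda x,y:((backw(w,100+(x-425)*250/370,20+y*260/450,.032)-[.4955,-.1775,0])*1e3).round(0)[:2]
B=np.array([q(211,184),q(271,180),q(155,207),q(117,247),g(588,300),q(138,351)])
print(B.tolist(),"p2w",g(571,354),"d2w",g(764,423),"sep",np.linalg.norm(B[4]-B[5]),np.linalg.norm(B-B0,axis=1).round(0),np.linalg.norm(B,axis=1).round())
# any assignment of pales
from itertools import permutations
print(max(0,min(np.linalg.norm(B[i]-B0[i]) for i in range(6))))
E
```

```text
[[-51.0, 39.0], [-27.0, 59.0], [-64.0, 10.0], [-60.0, -22.0], [6.0, 65.0], [-2.0, -65.0]] p2w [-26.  61.] d2w [ -5. -66.] sep 130.24592124131948 [ 98. 122.  94.  67. 116.  59.] [64. 65. 65. 64. 65. 65.]
59.356970946974705
```

```bash
python3 - <<'E'
from h import *
from pose import *
from bench import r
o=r.get_obs(); Rt=Ro.from_rotvec(o["orientation"]); G=o["tcp_pos"]-.008*Rt.apply([0,0,1])
s=load("scene8"); w=load("wrist8")
proj=lambda P:(cv2.projectPoints(np.array(P),s["rvec"],s["tvec"],s["camera_matrix"],None)[0][:,0]-[135,180]+.5)*5
for al in(5,9,13):
    a=np.radians(al); d=Rt.apply([np.sin(a),0,np.cos(a)]); F=G+.108*d
    ph=np.linspace(0,2*np.pi,60); e1=np.cross(d,[1,0,0]);e1/=np.linalg.norm(e1);e2=np.cross(d,e1)
    rg=F+.018*(np.cos(ph)[:,None]*e1+np.sin(ph)[:,None]*e2); pr=proj(rg); p2=proj(rg-.026*d)
    print(al,"tilt",np.degrees(np.arccos(-d[2])).round(1),"F",F.round(4),"bottom",pr.min(0).round(),pr.max(0).round(),"top",p2.min(0).round(),p2.max(0).round(),"ringc",proj([F-.026*d]).round())
al=np.radians(9); d=Rt.apply([np.sin(al),0,np.cos(al)]); tgt=np.array([.569,.182,.008])
L=lambda v:(Rt.inv().apply(v)/.15).round(3).tolist()
print("inward",L([-.010,-.0115,0]),"up80",L([0,0,.08]),"F->triv after inward",L(tgt-(G+.108*d)-[-.010,-.0115,0]-[0,0,.08]), (tgt-(G+.108*d)).round(4), o["joints"].round(2))
E
```

```text
5 tilt 4.0 F [ 0.5234 -0.1381  0.0121] bottom [292. 244.] [361. 297.] top [289. 211.] [360. 264.] ringc [[325. 237.]]
9 tilt 0.0 F [ 0.53   -0.1343  0.0119] bottom [306. 246.] [375. 298.] top [301. 212.] [371. 264.] ringc [[336. 238.]]
13 tilt 4.0 F [ 0.5365 -0.1305  0.0121] bottom [321. 246.] [389. 298.] top [312. 213.] [382. 265.] ringc [[347. 238.]]
inward [-0.095, 0.033, 0.015] up80 [-0.083, -0.0, -0.527] F->triv after inward [1.448, -1.727, 0.338] [ 0.039   0.3163 -0.0039] [-0.48  0.58  0.76  1.91 -0.35  0.94 -0.6 ]
```

{"api": "send_rows", "payload": {
  "deltas": [
    [0,-0.03,0.01,0.005,0,0,0],
    [0,-0.065,0.022,0.01,0,0,0],
    [0,-0.095,0.033,0.015,0,0,0],
    [0,-0.102,0.033,-0.035,0,0,0],
    [0,-0.12,0.033,-0.15,0,0,0],
    [0,-0.138,0.033,-0.27,0,0,0],
    [0,-0.157,0.033,-0.39,0,0,0],
    [0,-0.172,0.033,-0.48,0,0,0],
    [0,-0.178,0.033,-0.512,0,0,0]
  ]
}}

```text
clock: 16.38
tcp_pos: [0.5205, -0.1481, 0.1944]
orientation: [2.986, 0.799, -0.229]
contact_force: [-0.3, -1.0, -1.6]
grip_width: 0.0186
```

{"api": "send_rows", "payload": {
  "deltas": [
    [0,0.06,-0.072,0.014,0,0,0],
    [0,0.18,-0.215,0.042,0,0,0],
    [0,0.3,-0.358,0.07,0,0,0],
    [0,0.42,-0.5,0.098,0,0,0],
    [0,0.54,-0.644,0.126,0,0,0],
    [0,0.66,-0.787,0.154,0,0,0],
    [0,0.76,-0.906,0.177,0,0,0],
    [0,0.8,-0.954,0.187,0,0,0]
  ]
}}

```text
clock: 17.05
tcp_pos: [0.546, 0.0395, 0.1431]
orientation: [2.985, 0.81, -0.238]
contact_force: [0.8, -0.2, -2.4]
grip_width: 0.0187
```

```bash
cat > rem.py <<'E'
from pose import *
from bench import r
o=r.get_obs(); Rt=Ro.from_rotvec(o["orientation"]); al=np.radians(9); d=Rt.apply([np.sin(al),0,np.cos(al)])
F=o["tcp_pos"]-.008*Rt.apply([0,0,1])+.108*d; tgt=np.array([.569,.182,.008])
print("tilt vec",d.round(3),"F",F.round(4))
for z in(.03,.012,.008): print(z,(Rt.inv().apply(tgt+[0,0,z-.008]-F)/.15).round(3).tolist())
# small rotation making the stirrer plumb, in tool axes
v=np.cross(d,[0,0,-1.]); print("plumb",(Rt.inv().apply(v)/np.pi).round(4).tolist(),o["joints"].round(2))
E
python3 rem.py
```

```text
tilt vec [-0.002  0.001 -1.   ] F [0.5468 0.0402 0.043 ]
0.03 [0.612, -0.741, -0.009]
0.012 [0.631, -0.741, 0.11]
0.008 [0.635, -0.74, 0.136]
plumb [-0.0007, 0.0004, 0.0001] [-0.77  0.54  0.76  1.87 -0.35  1.04 -0.9 ]
```

{"api": "send_rows", "payload": {
  "deltas": [
    [0,0.04,-0.05,0,0,0,0],
    [0,0.13,-0.16,0,0,0,0],
    [0,0.25,-0.3,0,0,0,0],
    [0,0.37,-0.45,-0.005,0,0,0],
    [0,0.48,-0.58,-0.008,0,0,0],
    [0,0.57,-0.69,-0.009,0,0,0],
    [0,0.612,-0.741,-0.009,0,0,0],
    [0,0.612,-0.741,-0.009,0,0,0],
    [0,0.612,-0.741,-0.009,0,0,0],
    [0,0.612,-0.741,-0.009,0,0,0]
  ]
}}

```text
clock: 17.88
tcp_pos: [0.5698, 0.1729, 0.1327]
orientation: [2.986, 0.796, -0.234]
contact_force: [1.4, -0.3, -1.0]
grip_width: 0.0183
```

```bash
python3 rem.py; python3 - <<'E'
from bench import r
from h import *
for n in("scene","top"):
    f=r.grab_frame(n); np.savez(n+"9.npz",**f)
s=load("scene9"); o=crop(s,240,110,80,100,5); 
P=np.array([[.569,.182,.167],[.569,.182,.032]]); p=(cv2.projectPoints(P,s["rvec"],s["tvec"],s["camera_matrix"],None)[0][:,0]); print(p.round(1).tolist())
# wood mask axis
m=s["pixels"].astype(int)[110:215,240:330]; w=(m[...,0]>m[...,1]*1.35)&(m[...,0]>m[...,2]*1.35)&(m[...,0]>40)
for v in range(0,105,5):
    x=np.nonzero(w[v])[0]
    if len(x)>3: print(v+110,x.min()+240,x.max()+240,end=" | ")
E
```

```text
tilt vec [ 0.001 -0.002 -1.   ] F [0.5709 0.1733 0.0326]
0.03 [0.02, -0.057, 0.014]
0.012 [0.039, -0.057, 0.133]
0.008 [0.043, -0.057, 0.159]
plumb [0.0006, 0.0, -0.0001] [-0.91  0.63  0.72  1.75 -0.41  1.09 -1.08]
[[281.4, 132.6], [279.7, 169.9]]
150 278 283 | 155 278 283 | 160 277 282 | 165 274 284 | 170 274 283 |
```

{"api": "send_rows", "payload": {
  "deltas": [
    [0,0.01,-0.03,0.01,0,0,0],
    [0,0.022,-0.057,0.03,0,0,0],
    [0,0.028,-0.057,0.07,0,0,0],
    [0,0.033,-0.057,0.1,0,0,0],
    [0,0.037,-0.057,0.125,0,0,0],
    [0,0.039,-0.057,0.135,0,0,0],
    [0,0.04,-0.057,0.142,0,0,0],
    [0,0.04,-0.057,0.142,0,0,0],
    [0,0.04,-0.057,0.142,0,0,0]
  ]
}}

```text
clock: 18.73
tcp_pos: [0.568, 0.1842, 0.1109]
orientation: [2.986, 0.801, -0.234]
contact_force: [-1.5, 0.5, 3.3]
grip_width: 0.0185
```

```bash
python3 rem.py; python3 -c "
from bench import r
print(r.get_obs()['contact_force'],r.get_obs()['moment'])"
```

```text
tilt vec [ 0.001 -0.    -1.   ] F [0.5691 0.1848 0.0108]
0.03 [-0.03, 0.016, -0.125]
0.012 [-0.011, 0.016, -0.006]
0.008 [-0.007, 0.016, 0.02]
plumb [0.0002, -0.0003, -0.0] [-0.91  0.66  0.71  1.76 -0.43  1.06 -1.08]
[-1.46525211  0.49387769  3.32539511] [ 0.01051164  0.34804895 -0.02310327]
```

{"api": "send_rows", "payload": {
  "deltas": [
    [0,0,0,0,0,0,0],
    [0,0,0,0,0,0,0],
    [0,0,0,0.004,0,0,0],
    [0,0,0,0.008,0,0,0],
    [0,0,0,0.008,0,0,0],
    [0,0,0,0.008,0,0,0]
  ],
  "squeeze": 20
}}

```text
clock: 19.23
tcp_pos: [0.5684, 0.1843, 0.1108]
orientation: [2.987, 0.801, -0.232]
contact_force: [-2.7, -0.3, 13.1]
grip_width: 0.0184
```

{"api": "send_rows", "payload": {
  "deltas": [
    [0,0,0,-0.005,0,0,0],
    [0.25,0,0,-0.005,0,0,0],
    [0.3,0,0,-0.005,0,0,0],
    [0.4,0,0,-0.005,0,0,0],
    [0.6,0,0,-0.005,0,0,0],
    [0.8,0,0,-0.005,0,0,0],
    [1,0,0,-0.005,0,0,0],
    [1,0,0,-0.005,0,0,0],
    [1,0,0,-0.005,0,0,0],
    [1,0,0,-0.005,0,0,0]
  ]
}}

```text
clock: 20.07
tcp_pos: [0.5678, 0.1842, 0.11]
orientation: [2.986, 0.801, -0.234]
contact_force: [-0.7, 1.2, 0.5]
grip_width: 0.0851
```

{"api": "send_rows", "payload": {
  "deltas": [
    [1,0,0,-0.04,0,0,0],
    [1,-0.01,0,-0.12,0,0,0],
    [1,-0.03,0,-0.24,0,0,0],
    [1,-0.05,0,-0.38,0,0,0],
    [1,-0.08,0,-0.52,0,0,0],
    [1,-0.1,0,-0.66,0,0,0],
    [1,-0.12,0,-0.8,0,0,0],
    [1,-0.14,0,-0.9,0,0,0],
    [1,-0.14,0,-0.9,0,0,0]
  ]
}}

```text
clock: 20.82
tcp_pos: [0.5701, 0.1843, 0.2512]
orientation: [2.988, 0.8, -0.224]
contact_force: [-0.1, -0.1, 0.2]
grip_width: 0.0855
```

```bash
python3 - <<'E'
from bench import r
from h import *
o=r.get_obs(); print({k:np.round(o[k],3) for k in("clock","tcp_pos","contact_force","grip_width")})
for n in("scene","wrist"):
    f=r.grab_frame(n); np.savez(n+"10.npz",**f)
s=load("scene10"); cv2.imwrite("pics/m10.png",cv2.resize(s["pixels"][90:300,100:380,::-1],(800,600),interpolation=cv2.INTER_CUBIC))
E
```

```text
{'clock': np.float64(20.817), 'tcp_pos': array([0.57 , 0.184, 0.251]), 'contact_force': array([-0.057, -0.137,  0.214]), 'grip_width': np.float64(0.086)}
```

View pics/m10.png

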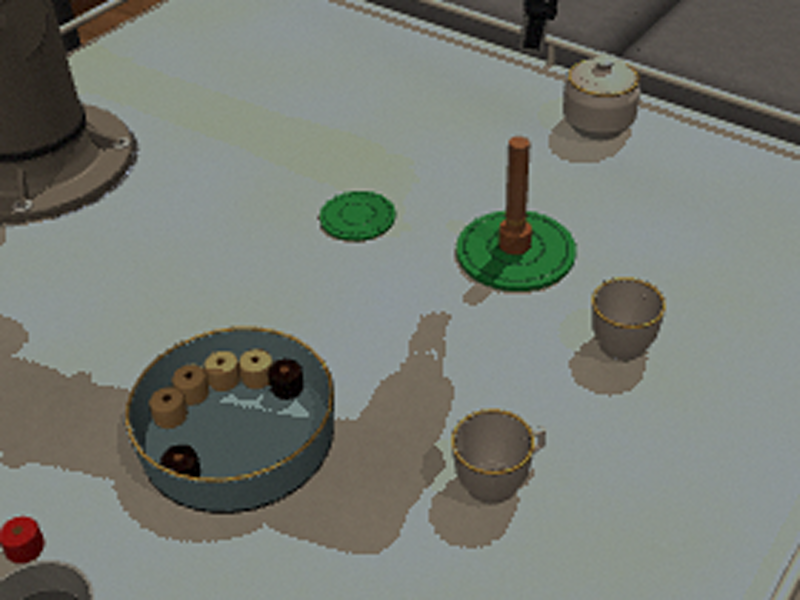

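The stirrer stands upright in the middle of the large trivet, at (515,245). In the bowl, d1 is at (286,378), d2 at (180,462) and the four pales are in between, none spilled. The cups look unmoved. I'll do one numeric check, then hand in.

```bash
python3 - <<'E'
from bench import r
from h import *
from sim import B0
s=load("scene10"); c=np.array([.497,-.1775,0]); k=800/280; kv=600/210
q=lambda x,y:((back(s,100+(x+.5)/k-.5,90+(y+.5)/kv-.5,.032)-c)*1e3).round(0)[:2]
B=np.array([q(221,361),q(256,360),q(190,374),q(169,399),q(286,370),q(180,456)])
print(np.linalg.norm(B-B0,axis=1).round(),"sep",np.linalg.norm(B[4]-B[5]).round())
a,b=[cv2.cvtColor(load(n)["pixels"],cv2.COLOR_RGB2GRAY).astype(np.float32) for n in("scene0","scene10")]
for n,(x,y,w,h) in dict(bowl=(140,235,80,35),cupA=(300,182,38,40),cupB=(252,228,42,42),pot=(292,108,36,34)).items():
    sh=cv2.phaseCorrelate(cv2.Laplacian(a[y:y+h,x:x+w],-1),cv2.Laplacian(b[y:y+h,x:x+w],-1)); print(n,np.round(sh[0],2))
print(r.hand_in())
E
```

```text
[ 99. 120.  93.  65. 117.  58.] sep 129.0
bowl [-0.11  0.54]
cupA [0.07 0.  ]
cupB [0.46 0.47]
pot [-0.01  0.01]
the job is handed in; nothing more can be done
None
```

I stirred the beads, stood the stirrer back on the large green trivet, let go and backed off, then handed the job in at about 21 s. No verdict was reported.

**Beads:** the last picture puts each bead 58 to 120 mm from its start. The bead's width is 32 mm. The two dark beads are about 129 mm apart, centre to centre. All six are upright in the bowl and none spilled. I followed the four pale beads by their order along the wall, since they look alike.

**Stirrer:** it stands upright near the trivet's middle, wholly on it, with the gripper open and clear.

**Crockery:** compared with the first picture, the cups, the sugar pot and the bowl show shifts of about half a pixel or less, and a separate check from above partway through found the bowl's rim unmoved. I did not measure the cezve.

**What went less smoothly:**
- **First stroke:** it pinned a dark bead against the wall and turned the stirrer about 12° in the grip. I corrected that by tilting the wrist and gripping harder.
- **Parting the dark beads:** I wedged the tilted foot down between them. The force reached about 26 N, more than I would call gentle, so I stopped there. The rest of the stirring was at under 2 N.
- **Camera disagreement:** the cameras differed by up to about 4 mm, which is small against the margins above.

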